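# Rack the rinsed developing tank

### The arm

A 6-joint arm with a two-finger parallel gripper is mounted at the origin on the work surface. World frame = base frame: x ahead of the robot, y to its left, z up, the work surface at z = 0. Lengths are in mm, angles in degrees, forces in N, time in s.
With the tool pointing down it reaches from about 250 to 850 mm from the base axis. Payload 12.5 kg.
Tool frame: the origin (TCP) lies midway between the tips of the shut fingers; the grasp point (between the pads) lies 19 mm behind it (robot.pinch_z is the distance from the TCP to the grasp point, in mm); x points along the fingers, y is the direction in which the jaws open and shut, and the axes are right-handed (so a half turn about x gives the same grasp; the last joint's range is limited). The gripper opens to 93 mm and grips with 3 to 60 N. Pads are 15 mm wide; open, the fingers measure 128 mm over their backs; the gripper's body (75 mm by 188 mm) begins 65 mm behind the grasp point.
Start: joints at [-70.336, 20.094, 94.641, -0, 65.266, -4.847], TCP at [228.195, -500.411, 218.633] pointing down, gripper open.
Joint ranges: [-157.81, 157.81], [-45, 120.19], [0.68, 151.7], [-89.99, 269.99], [4.06, 180], [-164.3, 164.3]. Speed limits (degrees/s): [127.2, 127.2, 159.86, 180, 180, 180].

### API

Orientations are given as a 3x3 rotation matrix whose columns are the frame's x, y, z axes.
In Python, from rig import robot gives the robot as it stands.
- The arm moves only by the tool carry_out, never from a script. Its argument "moves" is a list of rows, each an object with "offset": the shift along the world's x, y, z in mm, a list of three; "rotation": the turn, a rotation vector about the world's x, y, z in degrees, a list of three; "claw": the closure, from -1 (fully open) to 1 (shut). In form: [{"offset": [tx, ty, tz], "rotation": [wx, wy, wz], "claw": claw}, ...]. A call has exactly 8 rows; each row is the pose to reach, as a shift and turn from the pose commanded when the call began; what a row does not reach only later rows make up. A row lasts 1/10 s, in which the tool goes at most 50 mm and 8.59 degrees, less where a joint would pass 70% of its speed; a pose out of reach is approached as far as the arm can. A call with a gripper value outside its range is refused whole. The fingers move at their own pace and stop on an object; the grip force is fixed at half the most. Time passes only in rows, so rows that repeat a pose let the fingers close, or fill a call up. It gives the time, the measured TCP pose, the force and the opening at its end, in the units of the state.
- robot.get_state(): the state, without advancing time (a new reading comes with each control period).
- robot.snapshot(name): name is "side" or "top"; returns the picture (384x512x3 uint8, blue, green, red); there is no depth.
- robot.camera_info(name): a dict with "K" (3x3 intrinsics, pixels), "xyz" and "attitude" of the camera in the world. Camera axes: x right, y down, z forward; pixel columns grow to the right and rows downward; lengths in mm; the calibration is good to about 2 mm. A picture is of the moment at which its call begins. camera_info takes no time and is no camera call.
- robot.close_job(): hands the job in, once; it reports no verdict.
The state is a dict: "clock": time; "joint_pos": joint angles; "dq": joint speeds; "joint_efforts": joint torques, N m; "ee_pos": TCP position; "tcp_rot": TCP orientation; "contact_force": force on the tool from outside, world axes, zero at the start; "ft_torque": the same for the moment, N m; "gripper_width": finger opening in mm.
Only numpy, scipy, OpenCV 4.12 (cv2) and the standard library are available. Lean on these libraries where they do the work, as an engineer would, in place of code of your own. Each camera call takes 0.05 s, during which the arm holds its last target.

### The job

Take the green-lidded glass developing tank out of the steel drainer, set it down on the black rubber mat and let go, then take it again by its narrow ends and lower it into the empty bay of the grey rack, the one with the yellow liner, until it stands on the liner, sticking out evenly at both ends of the bay. It is thin glass: grip it with no more than about 40 N a finger, keep it upright, set it down softly without dropping or knocking it, and leave the other glassware where it stands.

Things in the scene. Friction and masses are not known exactly. Their poses are not given: they have to be found in the camera images.
- tank_mid (a point): centre (half-way up) of the tank to be moved: an upright rectangular glass jar with a green lid fixed on it, 54 mm long (its x) by 38 mm wide (its y) by 80 mm tall (its z), smooth flat closed sides, about 0.2 to 0.35 kg. It starts standing in the drainer, 40 mm from its centre down to the drainer's floor, x along the drainer's x. Half a turn about z makes no difference.
- drainer: fixed steel drainer: base 110 (x) by 130 (y) by 8 mm, origin at the centre of its underside on the bench. Two upright plates (6 mm thick, 38 mm wide along y, top 86 mm above the bench) stand 66 mm apart along x, leaving 6 mm at each narrow end of the tank, too little for a finger; its long sides (+y and -y) are open: here take it across its 38 mm width.
- mat: fixed black rubber mat, 130 x 130 mm, 4 mm thick, origin at the centre of its underside on the bench: the place to set the tank down and change the grip
- rack: fixed grey rack: base 76 (x) by 174 (y) by 6 mm, origin at the centre of its underside on the bench. Four walls (6 mm thick, 40 mm long along x, top 86 mm above the bench) make three 50 mm wide bays, centred at y = -56, 0 and +56 mm, open at both x ends. A tank stands in a bay with its length along x; the 6 mm beside its long sides are too little for a finger: here hold it by its ends.
- liner: fixed yellow liner 50 x 44 x 3 mm on the floor of the one empty bay, centred in it; origin at the centre of its underside, 6 mm above the bench; axes parallel to the rack's. A tank standing on it has its centre 43 mm above this origin.
- neighbour_a_mid (a point): centre (half-way up) of a loose white-lidded glass tank of the same size (54 x 38 x 80 mm) that stands in another bay of the rack; leave alone
- neighbour_b_mid (a point): the same for the second white-lidded tank, in the remaining bay; leave alone
- tank: the same green-lidded tank, origin at the centre of its underside
- flask: loose conical glass flask, 80 mm across its foot, 116 mm tall, standing on the bench beyond the mat, origin at the centre of its underside; leave alone
- dropper: loose amber bottle with a black cap, 36 mm across, 75 mm tall, standing on the bench on the far side of the work, near the rack, origin at the centre of its underside; leave alone
Not all that is in view belongs to the job. Of the things like the tank, leave any that is pink, purple or red; of the rest the larger one is meant.

How it is judged:
By the outcome, as a careful person would: the job done as asked, in the order asked, and still so for the second after the job is handed in, with the robot touching nothing.
It also fails if it takes over 53 s, if anything falls off the work surface, if the arm or the gripper's body presses on something with over 40 N, if the wrist force passes 120 N, or if a joint passes its speed limit or range.

## Working session

There is one attempt and no reset: what is moved stays moved. The work goes in short steps, Python scripts to look and compute and a tool call to move; the robot and the scene stay as the last step left them, time stands still between calls to the robot, and variables do not carry over. Pictures are saved under pics/ and viewed, and the job is handed in when it is done.

Besides the shell and the picture viewer there is one more tool, called after "Emit:" by a JSON object that holds its "op" and its "data", one argument or row to a line. carry_out: Moves the arm, as the interface text tells. Its arguments: {"type":"object","properties":{"moves":{"type":"array"}},"required":["moves"]}

```bash
mkdir -p pics; ls
python3 - <<'E'
from rig import robot
import cv2,numpy as np
np.set_printoptions(precision=2,suppress=True)
for n in("side","top"):
    im=robot.snapshot(n); cv2.imwrite(f"pics/{n}0.png",im)
    c=robot.camera_info(n); print(n,c)
print(robot.get_state(), robot.pinch_z)
E
```

```text
pics
side {'K': array([[415.08,   0.  , 251.14],
       [  0.  , 415.08, 198.58],
       [  0.  ,   0.  ,   1.  ]]), 'xyz': array([247.75, 538.64, 750.35]), 'attitude': array([[-0.92, -0.28,  0.28],
       [-0.39,  0.67, -0.63],
       [-0.01, -0.68, -0.73]])}
top {'K': array([[428.42,   0.  , 254.99],
       [  0.  , 428.42, 182.79],
       [  0.  ,   0.  ,   1.  ]]), 'xyz': array([ 335.62,  -72.9 , 1025.96]), 'attitude': array([[ 0.02, -0.98,  0.18],
       [-1.  , -0.01,  0.04],
       [-0.03, -0.18, -0.98]])}
{'clock': 0.1, 'joint_pos': array([-70.34,  20.12,  94.67,  -0.  ,  65.27,  -4.85]), 'dq': array([-0.07, -0.03, -0.2 ,  0.01,  0.05,  0.07]), 'joint_efforts': array([  0.  , -49.8 , -28.57,   0.07,   0.02,  -0.  ]), 'ee_pos': array([ 228.07, -500.15,  218.16]), 'tcp_rot': array([[-0.  ,  0.41, -0.91],
       [ 0.  , -0.91, -0.41],
       [-1.  , -0.  , -0.  ]]), 'contact_force': array([0.54, 0.79, 0.27]), 'ft_torque': array([0.06, 0.  , 0.  ]), 'gripper_width': 93.19670051296458} 18.8
```

View pics/side0.png

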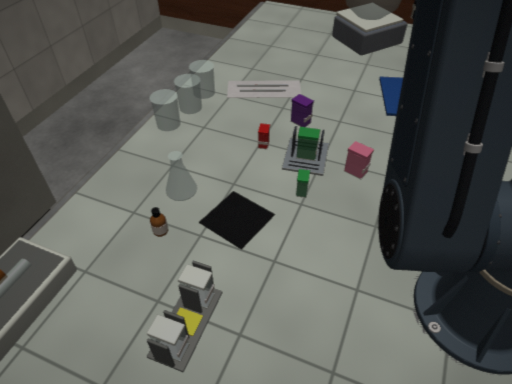

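View pics/top0.png

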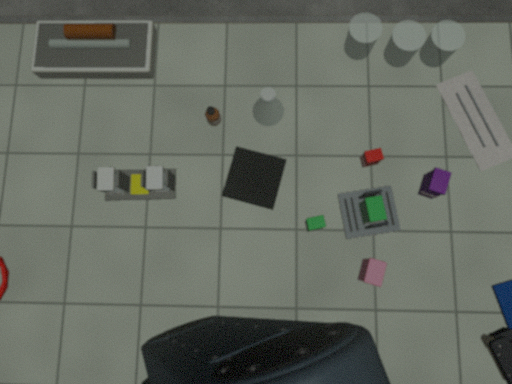

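Candidates in the side view are: large green in the drainer (309,143), small green on the bench (303,183), pink (359,160), purple (302,110) and red (264,135). By the description I choose the large green one in the drainer, at (374,208) in the top view. Next I'll check it in close crops.

Run:
```python
import cv2,numpy as np
t=cv2.imread("pics/top0.png");s=cv2.imread("pics/side0.png")
a=cv2.resize(t[170:250,300:410],None,fx=5,fy=5,interpolation=cv2.INTER_CUBIC)
b=cv2.resize(t[155:210,85:185],None,fx=6,fy=6,interpolation=cv2.INTER_CUBIC)
c=cv2.resize(s[115:205,270:350],None,fx=5,fy=5,interpolation=cv2.INTER_CUBIC)
d=cv2.resize(s[255:370,140:230],None,fx=5,fy=5,interpolation=cv2.INTER_CUBIC)
for n,i in zip("abcd",(a,b,c,d)): cv2.imwrite(f"pics/crop_{n}.png",i)
```

```text
(no output)
```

View pics/crop_a.png

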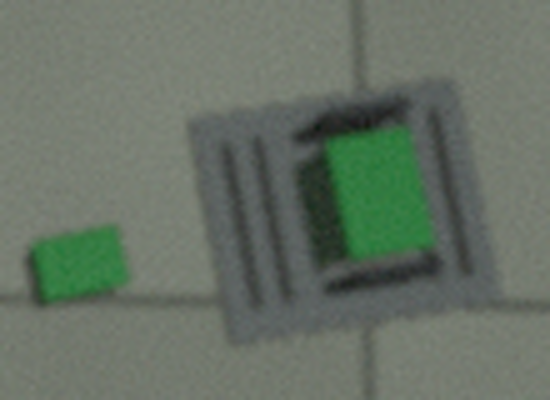

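View pics/crop_b.png

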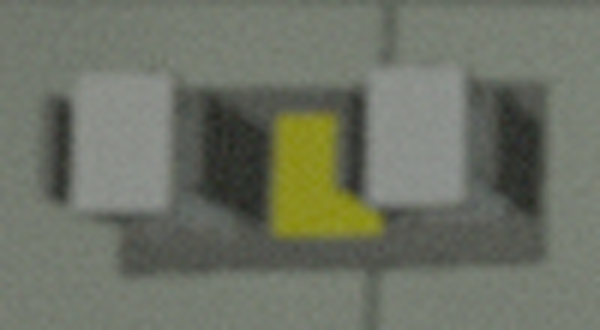

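View pics/crop_c.png

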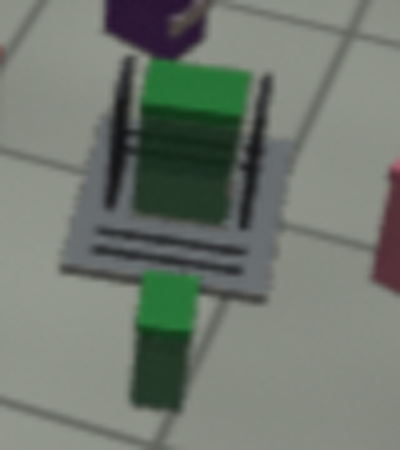

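View pics/crop_d.png

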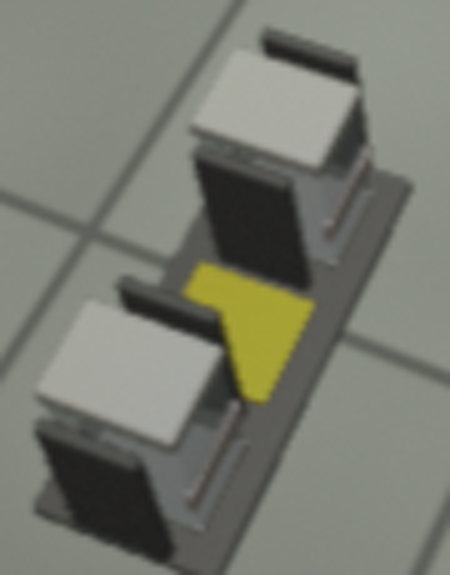

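```bash
cat > h.py <<'E'
import cv2,numpy as np
np.set_printoptions(precision=1,suppress=True)
from rig import robot
def ray(n,uv,z):
    c=robot.camera_info(n);K=np.array(c["K"]);R=np.array(c["attitude"]);o=np.array(c["xyz"])
    uv=np.atleast_2d(uv).astype(float)
    d=np.c_[uv,np.ones(len(uv))]@np.linalg.inv(K).T@R.T
    return o+d*((z-o[2])/d[:,2])[:,None]
def proj(n,P):
    c=robot.camera_info(n);K=np.array(c["K"]);R=np.array(c["attitude"]);o=np.array(c["xyz"])
    q=(np.atleast_2d(P)-o)@R@K.T
    return q[:,:2]/q[:,2:]
def mask(im,lo,hi,roi=None,k=4):
    # upscale for subpixel, returns contours in px coords
    x0,y0,x1,y1=roi
    c=cv2.resize(cv2.GaussianBlur(im,(0,0),0.6)[y0:y1,x0:x1],None,fx=k,fy=k,interpolation=cv2.INTER_CUBIC)
    m=cv2.inRange(cv2.cvtColor(c,cv2.COLOR_BGR2HSV),lo,hi)
    cs,_=cv2.findContours(m,cv2.RETR_EXTERNAL,cv2.CHAIN_APPROX_NONE)
    cs=sorted(cs,key=cv2.contourArea,reverse=True)
    return [((q.reshape(-1,2)+.5)/k-.5+[x0,y0]) for q in cs if cv2.contourArea(q)>30*k], m
def rect(n,uv,z):
    P=ray(n,uv,z)[:,:2].astype(np.float32)
    r=cv2.minAreaRect(P); return r
E
python3 - <<'E'
from h import *
t=cv2.imread("pics/top0.png");s=cv2.imread("pics/side0.png")
for n,im,roi in(("top",t,(355,185,395,235)),("side",s,(290,120,330,165))):
    h=cv2.cvtColor(im,cv2.COLOR_BGR2HSV)
    cs,m=mask(im,(50,100,95),(75,255,255),roi)
    for c in cs[:2]: print(n,"lid",rect(n,c,88), c.min(0),c.max(0))
for n,im,roi in(("top",t,(215,140,295,215)),("side",s,(190,185,285,255))):
    cs,m=mask(im,(0,0,0),(180,255,60),roi); print(n,"mat",rect(n,cs[0],4))
for n,im,roi in(("top",t,(90,160,185,205)),("side",s,(140,250,230,370))):
    cs,m=mask(im,(22,120,60),(35,255,255),roi); print(n,"liner",rect(n,cs[0],9)); 
    P=ray(n,cs[0],9)[:,:2];print(cv2.approxPolyDP(P.astype(np.float32),3,True).reshape(-1,2))
    print(im[300:303,20],)
def px(x,y,o,k): return np.array([(x+.5)/k-.5+o[0],(y+.5)/k-.5+o[1]])
print("rack base top", ray("top",[px(122,272,(85,155),6),px(545,262,(85,155),6),px(543,85,(85,155),6)],6))
print("rack base side(TR,BRrow,BL)", ray("side",[px(410,185,(140,255),5),px(35,510,(140,255),5)],6))
print("drainer top",ray("top",[px(188,120,(300,170),5),px(455,78,(300,170),5),px(498,300,(300,170),5),px(232,345,(300,170),5)],4))
print("drainer side",ray("side",[px(62,268,(270,115),5),px(266,298,(270,115),5)],4))
for n,z,p in(("top",86,[px(*q,(85,155),6) for q in((75,75),(170,72),(173,210),(78,213))]),("top",86,[px(*q,(85,155),6) for q in((368,68),(465,65),(467,205),(372,208))]),("side",86,[px(*q,(140,255),5) for q in((245,47),(360,90),(318,170),(190,130))]),("side",86,[px(*q,(140,255),5) for q in((90,298),(222,350),(172,445),(38,392))])):
    P=ray(n,p,z)[:,:2]; print(n,"nb",P.tolist(),P.mean(0))
E
```

```text
top lid ((452.51446533203125, -303.25946044921875), (53.325286865234375, 36.7725715637207), 10.716435432434082) [365.4 195.1] [385.9 221.1]
side lid ((454.2020263671875, -301.9993591308594), (51.32373046875, 36.55335235595703), 11.487689971923828) [298.1 126.6] [319.1 137.4]
top mat ((535.5091552734375, -32.14141082763672), (126.6412582397461, 126.24468231201172), 75.5179214477539)
side mat ((537.260498046875, -30.167816162109375), (128.36167907714844, 127.92777252197266), 75.55110931396484)
top liner ((514.8758544921875, 246.3509521484375), (50.471988677978516, 44.944400787353516), 2.831508159637451)
[[538.4 266.9]
 [492.  266.2]
 [491.9 223.9]
 [498.  223.1]
 [512.  243. ]
 [538.6 245.3]]
[[108 118 114]
 [ 95 107  99]
 [ 85  97  90]]
side liner ((517.2547607421875, 247.33653259277344), (50.563697814941406, 45.29188537597656), 2.258868455886841)
[[542.2 226.8]
 [540.6 241.2]
 [526.2 242. ]
 [503.1 267.6]
 [492.2 267.9]
 [493.5 225.4]]
[[70 73 73]
 [70 73 73]
 [70 73 73]]
rack base top [[474.4 328.6   6. ]
 [480.6 156.1   6. ]
 [553.5 160.6   6. ]]
rack base side(TR,BRrow,BL) [[482.8
[... 242 characters left out ...]
8928138698], [540.1038831043074, 284.7919526466686], [487.1918507957779, 279.58878339025523], [485.64700098567334, 315.5805140658754]] [512.9 300.3]
top nb [[542.3583517518357, 209.20763454133643], [543.8607899694988, 172.33110483694827], [490.32985688481824, 168.5879741834122], [488.79372280863277, 204.3371958118021]] [516.3 188.6]
side nb [[542.0405153184493, 172.8735672142181], [492.6175815356032, 173.06825654117398], [491.20488457792, 209.680651636177], [542.912188489766, 213.11752965673577]] [517.2 192.2]
side nb [[540.8703706574452, 285.7677496643711], [488.7887080107764, 284.77511480675224], [487.42833933309134, 320.6367598670066], [538.5989375112675, 322.2299317885319]] [513.9 303.4]
```

Both cameras agree to about 2 mm. I average them: tank (453.4, -302.6) at yaw about 10.8°, mat (536, -31), liner about (516, 246) at yaw about 2.1°. The crops show a large green-lidded jar between the drainer plates, with the small decoy standing outside. I'll move above the tank.

Emit:
{"op": "carry_out", "data": {
  "moves": [
    {"offset":[20,18,0],"rotation":[0,0,-2],"claw":-1},
    {"offset":[55,48,-10],"rotation":[0,0,-4],"claw":-1},
    {"offset":[90,80,-25],"rotation":[0,0,-6],"claw":-1},
    {"offset":[125,110,-40],"rotation":[0,0,-8],"claw":-1},
    {"offset":[160,140,-55],"rotation":[0,0,-10],"claw":-1},
    {"offset":[190,167,-65],"rotation":[0,0,-12],"claw":-1},
    {"offset":[213,187,-75],"rotation":[0,0,-13.7],"claw":-1},
    {"offset":[225.2,197.8,-80],"rotation":[0,0,-13.7],"claw":-1}
  ]
}}

```text
clock: 0.9
ee_pos: [454.4, -300.7, 137.6]
tcp_rot: [[-0.001, 0.189, -0.982], [0.001, -0.982, -0.189], [-1.0, -0.001, 0.001]]
contact_force: [0.2, -0.7, -0.5]
gripper_width: 92.7
```

Run:
```python
from h import *
t=robot.snapshot("top");s=robot.snapshot("side")
cv2.imwrite("pics/top1.png",t);cv2.imwrite("pics/side1.png",s)
st=robot.get_state();print(st["clock"],st["ee_pos"],st["tcp_rot"]*100,st["contact_force"])
a=cv2.resize(t[150:270,290:430],(560,480));b=cv2.resize(s[60:210,250:390],(448,480))
cv2.imwrite("pics/c1.png",np.hstack([a,b])[:,:800] if 0 else cv2.resize(np.hstack([a,b]),(800,381)))
```

```text
1.0 [ 453.9 -301.5  137.9] [[  -0.1   19.1  -98.2]
 [   0.1  -98.2  -19.1]
 [-100.    -0.1    0.1]] [ 0.2 -0.6 -0.1]
```

View pics/c1.png

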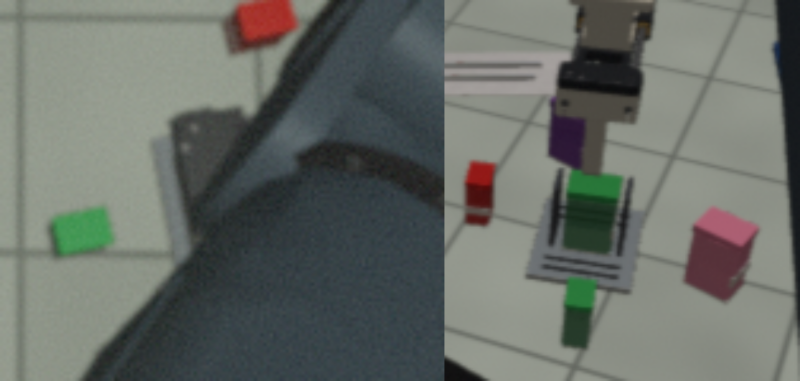

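The side view shows the finger in line with the lid's middle at (590,185), with the jaws straddling its 38 mm width. I'll descend.

Emit:
{"op": "carry_out", "data": {
  "moves": [
    {"offset":[0,0,-10],"rotation":[0,0,0],"claw":-1},
    {"offset":[0,0,-25],"rotation":[0,0,0],"claw":-1},
    {"offset":[0,0,-40],"rotation":[0,0,0],"claw":-1},
    {"offset":[0,0,-56],"rotation":[0,0,0],"claw":-1},
    {"offset":[0,0,-72],"rotation":[0,0,0],"claw":-1},
    {"offset":[0,0,-88],"rotation":[0,0,0],"claw":-1},
    {"offset":[0,0,-100],"rotation":[0,0,0],"claw":-1},
    {"offset":[0,0,-107],"rotation":[0,0,0],"claw":-1}
  ]
}}

```text
clock: 1.8
ee_pos: [452.5, -303.2, 30.7]
tcp_rot: [[-0.001, 0.187, -0.982], [0.001, -0.982, -0.187], [-1.0, -0.001, 0.001]]
contact_force: [-0.0, 0.5, 0.4]
gripper_width: 92.9
```

Emit:
{"op": "carry_out", "data": {
  "moves": [
    {"offset":[0,0,0],"rotation":[0,0,0],"claw":-0.6},
    {"offset":[0,0,0],"rotation":[0,0,0],"claw":-0.4},
    {"offset":[0,0,0],"rotation":[0,0,0],"claw":-0.2},
    {"offset":[0,0,0],"rotation":[0,0,0],"claw":0},
    {"offset":[0,0,0],"rotation":[0,0,0],"claw":0.1},
    {"offset":[0,0,0],"rotation":[0,0,0],"claw":0.2},
    {"offset":[0,0,0],"rotation":[0,0,0],"claw":0.3},
    {"offset":[0,0,0],"rotation":[0,0,0],"claw":0.4}
  ]
}}

```text
clock: 2.6
ee_pos: [453.4, -302.5, 31.7]
tcp_rot: [[-0.0, 0.188, -0.982], [0.0, -0.982, -0.188], [-1.0, -0.0, 0.0]]
contact_force: [0.2, 0.8, 1.3]
gripper_width: 38.0
```

Emit:
{"op": "carry_out", "data": {
  "moves": [
    {"offset":[0,0,0],"rotation":[0,0,0],"claw":0.6},
    {"offset":[0,0,0],"rotation":[0,0,0],"claw":0.8},
    {"offset":[0,0,0],"rotation":[0,0,0],"claw":1},
    {"offset":[0,0,0],"rotation":[0,0,0],"claw":1},
    {"offset":[0,0,2],"rotation":[0,0,0],"claw":1},
    {"offset":[0,0,5],"rotation":[0,0,0],"claw":1},
    {"offset":[0,0,9],"rotation":[0,0,0],"claw":1},
    {"offset":[0,0,14],"rotation":[0,0,0],"claw":1}
  ]
}}

```text
clock: 3.4
ee_pos: [453.3, -302.6, 45.9]
tcp_rot: [[-0.0, 0.188, -0.982], [0.0, -0.982, -0.188], [-1.0, -0.0, 0.0]]
contact_force: [0.2, -0.0, -2.1]
gripper_width: 37.8
```

Run:
```python
from h import *
s=robot.snapshot("side")
cv2.imwrite("pics/side2.png",s)
st=robot.get_state();print(st["clock"],st["ee_pos"],st["tcp_rot"]*100,st["contact_force"],st["ft_torque"],st["gripper_width"])
cv2.imwrite("pics/c2.png",cv2.resize(s[60:210,250:390],(560,600)))
```

```text
3.45 [ 453.7 -302.9   46.8] [[   0.1   18.8  -98.2]
 [  -0.1  -98.2  -18.8]
 [-100.     0.1   -0.1]] [ 0.8 -0.4 -0.6] [-0.1 -0.1 -0. ] 37.983294434777406
```

View pics/c2.png

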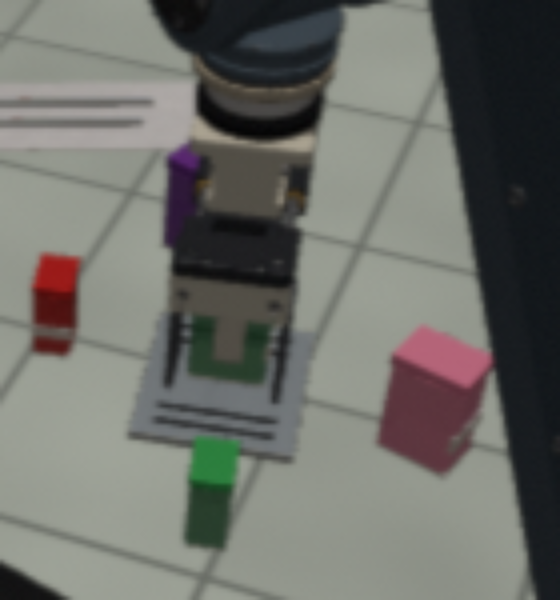

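The tank is held at 37.9 mm opening, and the side crop shows the finger centred on its long side. I'll lift clear of the plates.

Emit:
{"op": "carry_out", "data": {
  "moves": [
    {"offset":[0,0,6],"rotation":[0,0,0],"claw":1},
    {"offset":[0,0,16],"rotation":[0,0,0],"claw":1},
    {"offset":[0,0,28],"rotation":[0,0,0],"claw":1},
    {"offset":[0,0,42],"rotation":[0,0,0],"claw":1},
    {"offset":[0,0,56],"rotation":[0,0,0],"claw":1},
    {"offset":[0,0,70],"rotation":[0,0,0],"claw":1},
    {"offset":[0,0,82],"rotation":[0,0,0],"claw":1},
    {"offset":[0,0,90],"rotation":[0,0,0],"claw":1}
  ]
}}

```text
clock: 4.25
ee_pos: [453.6, -302.8, 137.1]
tcp_rot: [[0.001, 0.188, -0.982], [-0.001, -0.982, -0.188], [-1.0, 0.001, -0.001]]
contact_force: [0.9, -0.8, -2.4]
gripper_width: 37.6
```

Run:
```python
from h import *
print("flask", ray("top",[[268,111]],0), ray("side",[[181,186]],0),"dropper",ray("top",[[213,115]],30),ray("side",[[159,228]],30))
print(ray("top",[[316,223]],50), ray("side",[[303,175]],50))
s=robot.snapshot("side"); cv2.imwrite("pics/side3.png",s)
cv2.imwrite("pics/c3.png",cv2.resize(s[60:210,250:390],(560,600)))
```

```text
flask [[705.1 -65.3   0. ]] [[714.5 -76.3   0. ]] dropper [[683.5  68.6  30. ]] [[675.   83.2  30. ]]
[[ 421.5 -177.5   50. ]] [[ 427. -183.   50.]]
```

View pics/c3.png

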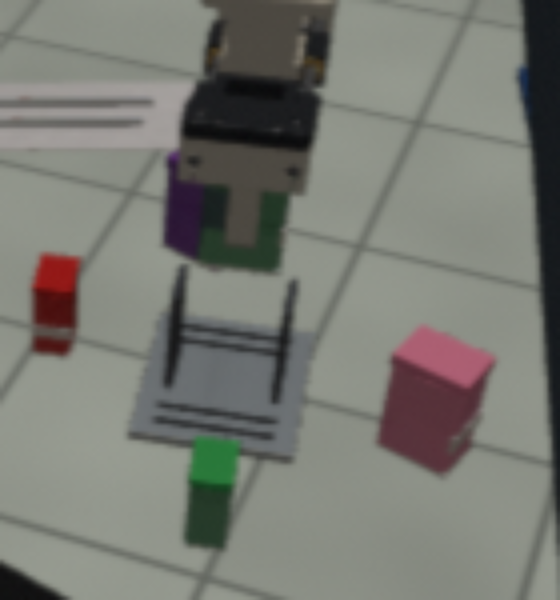

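Tank lifted clear of the plates (bottom edge at about y=265 of the crop, above the plate tops). I'll go to the mat, turning -8.7° so it lies parallel to the rack.

Emit:
{"op": "carry_out", "data": {
  "moves": [
    {"offset":[2,6,0],"rotation":[0,0,0],"claw":1},
    {"offset":[6,20,0],"rotation":[0,0,-0.7],"claw":1},
    {"offset":[12,40,0],"rotation":[0,0,-1.7],"claw":1},
    {"offset":[19,65,0],"rotation":[0,0,-2.7],"claw":1},
    {"offset":[26,90,0],"rotation":[0,0,-3.7],"claw":1},
    {"offset":[33,115,0],"rotation":[0,0,-4.7],"claw":1},
    {"offset":[40,140,0],"rotation":[0,0,-5.7],"claw":1},
    {"offset":[47,165,0],"rotation":[0,0,-6.7],"claw":1}
  ]
}}

```text
clock: 5.1
ee_pos: [500.2, -136.0, 134.9]
tcp_rot: [[-0.001, 0.071, -0.997], [0.001, -0.997, -0.071], [-1.0, -0.001, 0.001]]
contact_force: [0.2, -0.9, -2.5]
gripper_width: 37.9
```

Emit:
{"op": "carry_out", "data": {
  "moves": [
    {"offset":[7,25,0],"rotation":[0,0,-1],"claw":1},
    {"offset":[14,50,0],"rotation":[0,0,-2],"claw":1},
    {"offset":[20,72,0],"rotation":[0,0,-2],"claw":1},
    {"offset":[25,90,0],"rotation":[0,0,-2],"claw":1},
    {"offset":[28,101,0],"rotation":[0,0,-2],"claw":1},
    {"offset":[29.6,106.6,-5],"rotation":[0,0,-2],"claw":1},
    {"offset":[29.6,106.6,-15],"rotation":[0,0,-2],"claw":1},
    {"offset":[29.6,106.6,-30],"rotation":[0,0,-2],"claw":1}
  ]
}}

```text
clock: 5.9
ee_pos: [530.0, -31.5, 104.9]
tcp_rot: [[0.001, 0.037, -0.999], [-0.0, -0.999, -0.037], [-1.0, 0.0, -0.0]]
contact_force: [0.1, -0.4, -3.0]
gripper_width: 37.6
```

Emit:
{"op": "carry_out", "data": {
  "moves": [
    {"offset":[0,0,-16],"rotation":[0,0,0],"claw":1},
    {"offset":[0,0,-32],"rotation":[0,0,0],"claw":1},
    {"offset":[0,0,-46],"rotation":[0,0,0],"claw":1},
    {"offset":[0,0,-57],"rotation":[0,0,0],"claw":1},
    {"offset":[0,0,-65],"rotation":[0,0,0],"claw":1},
    {"offset":[0,0,-69],"rotation":[0,0,0],"claw":1},
    {"offset":[0,0,-71],"rotation":[0,0,0],"claw":1},
    {"offset":[0,0,-72],"rotation":[0,0,0],"claw":1}
  ]
}}

```text
clock: 6.7
ee_pos: [530.2, -31.0, 33.8]
tcp_rot: [[0.001, 0.037, -0.999], [-0.0, -0.999, -0.037], [-1.0, 0.0, -0.001]]
contact_force: [0.2, -0.4, -2.3]
gripper_width: 37.8
```

Run:
```python
from h import *
s=robot.snapshot("side"); cv2.imwrite("pics/side4.png",s)
st=robot.get_state();print(st["clock"],st["ee_pos"],st["tcp_rot"]*100,st["contact_force"],st["ft_torque"],st["gripper_width"])
cv2.imwrite("pics/c4.png",cv2.resize(s[110:270,170:310],(525,600)))
```

```text
6.75 [530.2 -31.   33.8] [[   0.     3.7  -99.9]
 [  -0.   -99.9   -3.7]
 [-100.     0.    -0. ]] [-0.5 -0.2 -1.7] [ 0.  0. -0.] 38.00271789925166
```

View pics/c4.png

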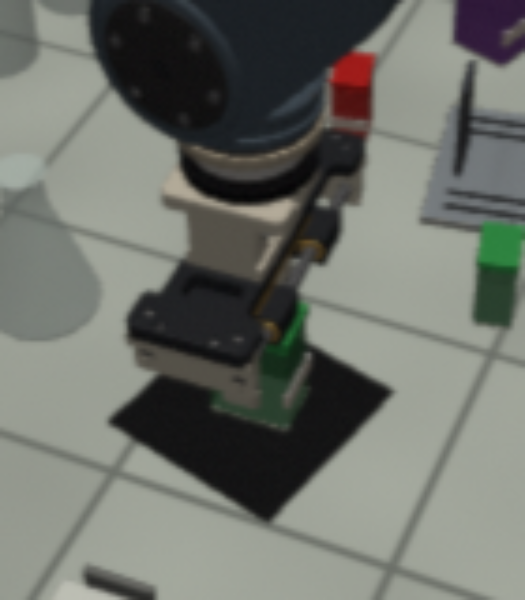

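The tank is upright over the mat, with its bottom edge at crop (255,415) about 6 mm above it. I'll lower slowly and watch the force.

Emit:
{"op": "carry_out", "data": {
  "moves": [
    {"offset":[0,0,-1],"rotation":[0,0,0],"claw":1},
    {"offset":[0,0,-2],"rotation":[0,0,0],"claw":1},
    {"offset":[0,0,-3],"rotation":[0,0,0],"claw":1},
    {"offset":[0,0,-4],"rotation":[0,0,0],"claw":1},
    {"offset":[0,0,-4.5],"rotation":[0,0,0],"claw":1},
    {"offset":[0,0,-5],"rotation":[0,0,0],"claw":1},
    {"offset":[0,0,-5],"rotation":[0,0,0],"claw":1},
    {"offset":[0,0,-5],"rotation":[0,0,0],"claw":1}
  ]
}}

```text
clock: 7.55
ee_pos: [530.0, -31.0, 28.6]
tcp_rot: [[-0.0, 0.037, -0.999], [0.0, -0.999, -0.037], [-1.0, -0.0, 0.0]]
contact_force: [0.3, -0.5, -1.4]
gripper_width: 37.8
```

Emit:
{"op": "carry_out", "data": {
  "moves": [
    {"offset":[0,0,-0.3],"rotation":[0,0,0],"claw":1},
    {"offset":[0,0,-0.6],"rotation":[0,0,0],"claw":1},
    {"offset":[0,0,-0.9],"rotation":[0,0,0],"claw":1},
    {"offset":[0,0,-1.2],"rotation":[0,0,0],"claw":1},
    {"offset":[0,0,-1.2],"rotation":[0,0,0],"claw":1},
    {"offset":[0,0,-1.2],"rotation":[0,0,0],"claw":1},
    {"offset":[0,0,-1.2],"rotation":[0,0,0],"claw":1},
    {"offset":[0,0,-1.2],"rotation":[0,0,0],"claw":1}
  ]
}}

```text
clock: 8.35
ee_pos: [530.0, -31.0, 27.7]
tcp_rot: [[0.0, 0.037, -0.999], [0.0, -0.999, -0.037], [-1.0, -0.0, -0.0]]
contact_force: [-2.0, 1.0, 5.5]
gripper_width: 38.0
```

Soft contact, about 6 N upward. I'll open the jaws and retreat.

Emit:
{"op": "carry_out", "data": {
  "moves": [
    {"offset":[0,0,0],"rotation":[0,0,0],"claw":0.2},
    {"offset":[0,0,0],"rotation":[0,0,0],"claw":0},
    {"offset":[0,0,0],"rotation":[0,0,0],"claw":-0.3},
    {"offset":[0,0,0],"rotation":[0,0,0],"claw":-0.6},
    {"offset":[0,0,0],"rotation":[0,0,0],"claw":-1},
    {"offset":[0,0,0],"rotation":[0,0,0],"claw":-1},
    {"offset":[0,0,5],"rotation":[0,0,0],"claw":-1},
    {"offset":[0,0,15],"rotation":[0,0,0],"claw":-1}
  ]
}}

```text
clock: 9.15
ee_pos: [529.6, -31.0, 42.5]
tcp_rot: [[-0.001, 0.037, -0.999], [0.0, -0.999, -0.037], [-1.0, -0.0, 0.001]]
contact_force: [-0.1, 0.2, 0.7]
gripper_width: 89.1
```

Emit:
{"op": "carry_out", "data": {
  "moves": [
    {"offset":[0,0,20],"rotation":[0,0,0],"claw":-1},
    {"offset":[0,0,45],"rotation":[0,0,0],"claw":-1},
    {"offset":[0,0,75],"rotation":[0,0,0],"claw":-1},
    {"offset":[0,0,100],"rotation":[0,0,8],"claw":-1},
    {"offset":[0,0,120],"rotation":[0,0,16],"claw":-1},
    {"offset":[0,0,125],"rotation":[0,0,24],"claw":-1},
    {"offset":[0,0,125],"rotation":[0,0,32],"claw":-1},
    {"offset":[0,0,125],"rotation":[0,0,40],"claw":-1}
  ]
}}

```text
clock: 9.95
ee_pos: [530.1, -31.0, 168.7]
tcp_rot: [[0.001, 0.675, -0.738], [-0.0, -0.738, -0.675], [-1.0, 0.001, -0.001]]
contact_force: [-0.3, -0.3, 0.5]
gripper_width: 93.3
```

Emit:
{"op": "carry_out", "data": {
  "moves": [
    {"offset":[0,0,0],"rotation":[0,0,8],"claw":-1},
    {"offset":[0,0,0],"rotation":[0,0,16],"claw":-1},
    {"offset":[0,0,0],"rotation":[0,0,24],"claw":-1},
    {"offset":[0,0,0],"rotation":[0,0,32],"claw":-1},
    {"offset":[0,0,0],"rotation":[0,0,40],"claw":-1},
    {"offset":[0,0,0],"rotation":[0,0,48],"claw":-1},
    {"offset":[0,0,0],"rotation":[0,0,50],"claw":-1},
    {"offset":[0,0,0],"rotation":[0,0,50],"claw":-1}
  ]
}}

```text
clock: 10.75
ee_pos: [530.0, -31.0, 168.2]
tcp_rot: [[0.001, 0.999, 0.037], [-0.0, 0.037, -0.999], [-1.0, 0.001, 0.0]]
contact_force: [-0.4, -0.2, 0.3]
gripper_width: 93.1
```

Run:
```python
from h import *
s=robot.snapshot("side"); cv2.imwrite("pics/side5.png",s)
t=robot.snapshot("top"); cv2.imwrite("pics/top5.png",t)
st=robot.get_state();print(st["clock"],st["ee_pos"],st["tcp_rot"]*100,st["contact_force"],st["ft_torque"],st["gripper_width"])
cv2.imwrite("pics/c5.png",np.hstack([cv2.resize(s[130:270,180:300],(400,467)),cv2.resize(t[130:270,200:320],(400,467))]))
```

```text
10.85 [530. -31. 168.] [[   0.1   99.9    3.5]
 [  -0.     3.5  -99.9]
 [-100.     0.1    0. ]] [-0.1  0.7  0.7] [-0.  -0.1 -0. ] 93.26605458144759
```

View pics/c5.png

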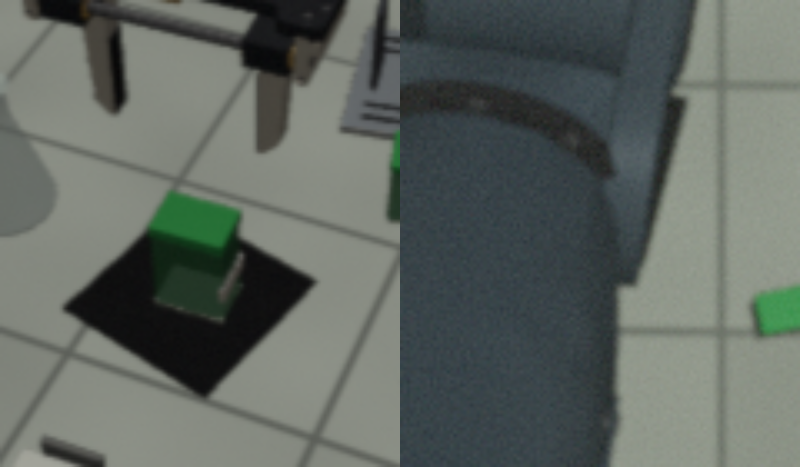

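The tank stands alone and upright on the mat (lid at crop (195,220)). I'll measure it with the side camera.

Run:
```python
from h import *
s=cv2.imread("pics/side5.png")
cs,m=mask(s,(50,100,95),(75,255,255),(220,180,258,210))
r=rect("side",cs[0],84);print(r)
P=ray("side",cs[0],84)[:,:2];print(cv2.approxPolyDP(P.astype(np.float32),4,True).reshape(-1,2))
```

```text
((530.6295166015625, -31.025461196899414), (52.05718994140625, 35.482357025146484), 1.3991414308547974)
[[556.3 -46.8]
 [555.5 -12.7]
 [505.4 -16.5]
 [507.8 -48.3]]
```

Emit:
{"op": "carry_out", "data": {
  "moves": [
    {"offset":[0.3,0,-15],"rotation":[0,0,0],"claw":-1},
    {"offset":[0.3,0,-35],"rotation":[0,0,0],"claw":-1},
    {"offset":[0.3,0,-58],"rotation":[0,0,0],"claw":-1},
    {"offset":[0.3,0,-80],"rotation":[0,0,0],"claw":-1},
    {"offset":[0.3,0,-100],"rotation":[0,0,0],"claw":-1},
    {"offset":[0.3,0,-118],"rotation":[0,0,0],"claw":-1},
    {"offset":[0.3,0,-132],"rotation":[0,0,0],"claw":-1},
    {"offset":[0.3,0,-139.4],"rotation":[0,0,0],"claw":-1}
  ]
}}

```text
clock: 11.65
ee_pos: [530.0, -31.0, 27.1]
tcp_rot: [[-0.001, 0.999, 0.036], [0.0, 0.036, -0.999], [-1.0, -0.001, -0.0]]
contact_force: [-0.0, 0.8, -0.2]
gripper_width: 93.2
```

Emit:
{"op": "carry_out", "data": {
  "moves": [
    {"offset":[0,0,0],"rotation":[0,0,0],"claw":-0.8},
    {"offset":[0,0,0],"rotation":[0,0,0],"claw":-0.6},
    {"offset":[0,0,0],"rotation":[0,0,0],"claw":-0.4},
    {"offset":[0,0,0],"rotation":[0,0,0],"claw":-0.3},
    {"offset":[0,0,0],"rotation":[0,0,0],"claw":-0.2},
    {"offset":[0,0,0],"rotation":[0,0,0],"claw":-0.1},
    {"offset":[0,0,0],"rotation":[0,0,0],"claw":0},
    {"offset":[0,0,0],"rotation":[0,0,0],"claw":0.2}
  ]
}}

```text
clock: 12.45
ee_pos: [530.4, -31.0, 28.3]
tcp_rot: [[0.0, 0.999, 0.037], [-0.0, 0.037, -0.999], [-1.0, 0.0, 0.0]]
contact_force: [-0.2, 0.0, 4.8]
gripper_width: 54.0
```

Emit:
{"op": "carry_out", "data": {
  "moves": [
    {"offset":[0,0,0],"rotation":[0,0,0],"claw":0.6},
    {"offset":[0,0,0],"rotation":[0,0,0],"claw":1},
    {"offset":[0,0,0],"rotation":[0,0,0],"claw":1},
    {"offset":[0,0,0],"rotation":[0,0,0],"claw":1},
    {"offset":[0,0,3],"rotation":[0,0,0],"claw":1},
    {"offset":[0,0,8],"rotation":[0,0,0],"claw":1},
    {"offset":[0,0,14],"rotation":[0,0,0],"claw":1},
    {"offset":[0,0,22],"rotation":[0,0,0],"claw":1}
  ]
}}

```text
clock: 13.25
ee_pos: [530.1, -31.0, 50.4]
tcp_rot: [[-0.0, 0.999, 0.037], [0.0, 0.037, -0.999], [-1.0, -0.0, -0.0]]
contact_force: [0.1, 0.4, -2.0]
gripper_width: 53.9
```

Gripped by the ends at 54.0 mm. I'll lift and carry it above the bay.

Emit:
{"op": "carry_out", "data": {
  "moves": [
    {"offset":[0,0,12],"rotation":[0,0,0],"claw":1},
    {"offset":[0,0,26],"rotation":[0,0,0],"claw":1},
    {"offset":[0,0,42],"rotation":[0,0,0],"claw":1},
    {"offset":[0,0,58],"rotation":[0,0,0],"claw":1},
    {"offset":[0,0,72],"rotation":[0,0,0],"claw":1},
    {"offset":[0,5,84],"rotation":[0,0,0],"claw":1},
    {"offset":[0,15,92],"rotation":[0,0,0],"claw":1},
    {"offset":[-1,30,95],"rotation":[0,0,0],"claw":1}
  ]
}}

```text
clock: 14.05
ee_pos: [529.6, -0.3, 146.1]
tcp_rot: [[0.001, 0.999, 0.036], [-0.0, 0.036, -0.999], [-1.0, 0.001, 0.0]]
contact_force: [0.4, 0.0, -3.1]
gripper_width: 53.6
```

Emit:
{"op": "carry_out", "data": {
  "moves": [
    {"offset":[-1,20,0],"rotation":[0,0,0],"claw":1},
    {"offset":[-2,44,0],"rotation":[0,0,0],"claw":1},
    {"offset":[-3,70,0],"rotation":[0,0,0],"claw":1},
    {"offset":[-5,96,0],"rotation":[0,0,0],"claw":1},
    {"offset":[-6,122,0],"rotation":[0,0,0],"claw":1},
    {"offset":[-7,148,0],"rotation":[0,0,0],"claw":1},
    {"offset":[-8,172,0],"rotation":[0,0,0],"claw":1},
    {"offset":[-10,194,0],"rotation":[0,0,0],"claw":1}
  ]
}}

```text
clock: 14.85
ee_pos: [518.3, 195.2, 144.6]
tcp_rot: [[-0.001, 0.999, 0.038], [-0.0, 0.038, -0.999], [-1.0, -0.001, 0.0]]
contact_force: [0.5, 0.8, -1.8]
gripper_width: 54.0
```

Emit:
{"op": "carry_out", "data": {
  "moves": [
    {"offset":[-1,20,0],"rotation":[0,0,0],"claw":1},
    {"offset":[-1.5,36,0],"rotation":[0,0,0],"claw":1},
    {"offset":[-2,47,0],"rotation":[0,0,0],"claw":1},
    {"offset":[-2.4,53,0],"rotation":[0,0,0],"claw":1},
    {"offset":[-2.4,54,0],"rotation":[0,0,0],"claw":1},
    {"offset":[-2.4,54,0],"rotation":[0,0,0],"claw":1},
    {"offset":[-2.4,54,0],"rotation":[0,0,0],"claw":1},
    {"offset":[-2.4,54,0],"rotation":[0,0,0],"claw":1}
  ]
}}

```text
clock: 15.65
ee_pos: [517.0, 246.5, 145.1]
tcp_rot: [[-0.0, 0.999, 0.036], [-0.0, 0.036, -0.999], [-1.0, -0.0, 0.0]]
contact_force: [0.2, 0.2, -1.5]
gripper_width: 53.6
```

Run:
```python
from h import *
s=robot.snapshot("side"); cv2.imwrite("pics/side6.png",s)
t=robot.snapshot("top"); cv2.imwrite("pics/top6.png",t)
st=robot.get_state();print(st["clock"],st["ee_pos"],st["tcp_rot"]*100,st["contact_force"],st["ft_torque"],st["gripper_width"])
cv2.imwrite("pics/c6.png",cv2.resize(s[240:375,130:240],(489,600),interpolation=cv2.INTER_CUBIC))
cv2.imwrite("pics/c6t.png",cv2.resize(t[120:230,60:220],(800,550),interpolation=cv2.INTER_CUBIC))
```

```text
15.75 [517.  246.6 145. ] [[  -0.    99.9    3.6]
 [  -0.     3.6  -99.9]
 [-100.    -0.     0. ]] [-0.1  0.2 -3.2] [ 0. -0. -0.] 54.09979372103571
```

View pics/c6.png

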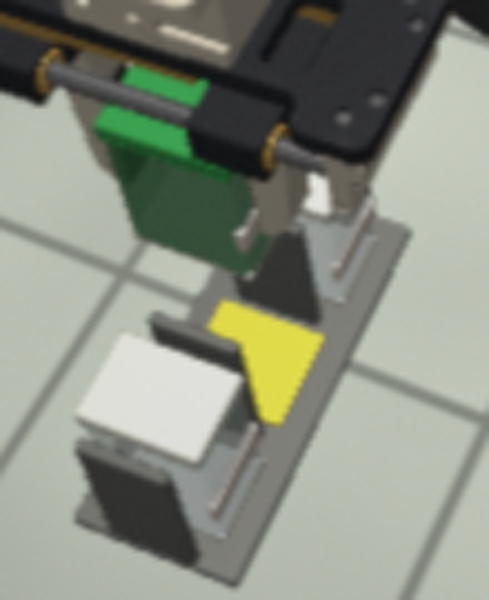

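View pics/c6t.png

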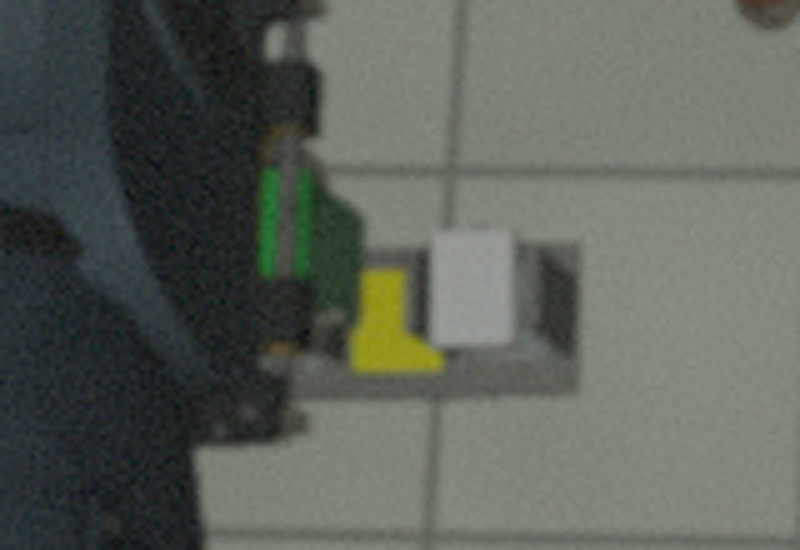

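Run:
```python
from h import *
s=cv2.imread("pics/side6.png");t=cv2.imread("pics/top6.png")
a=np.deg2rad(2.1);R=np.array([[np.cos(a),-np.sin(a)],[np.sin(a),np.cos(a)]])
c=np.array([517,246.6]);zb=121.4
for sx,sy in((1,1),(-1,1),(1,-1),(-1,-1)):
    p=np.r_[c+R@[27*sx,19*sy],zb]; print(sx,sy,p,"side px",(proj("side",p)[0]-[130,240])*489/110,"top px",(proj("top",p)[0]-[60,120])*5)
# liner again in side & top
for n,im,roi in(("side",s,(140,250,230,370)),("top",t,(100,160,185,205))):
    cs,m=mask(im,(22,120,60),(35,255,255),roi)
    P=ray(n,cs[0],9)[:,:2]; r=rect(n,cs[0],9); print(n,r)
    Q=(P-[517,247])@R; print("x",Q[:,0].min(),Q[:,0].max(),"y",Q[:,1].min(),Q[:,1].max())
# side close ups
cv2.imwrite("pics/c6z.png",cv2.resize(s[280:365,145:225],(752,800))[:600])
cv2.imwrite("pics/c6s.png",cv2.resize(s[262:312,148:208],(720,600),interpolation=cv2.INTER_CUBIC))
```

```text
1 1 [543.3 266.6 121.4] side px [127.9 241.2] top px [277.2 208.7]
-1 1 [489.3 264.6 121.4] side px [253.2 286.1] top px [272.4 330.1]
1 -1 [544.7 228.6 121.4] side px [175.7 162. ] top px [363.1 206.4]
-1 -1 [490.7 226.6 121.4] side px [297.8 204. ] top px [359.2 327.9]
side ((517.1812133789062, 247.3048553466797), (50.44416809082031, 45.07990646362305), 2.012995481491089)
x -25.02457699908078 25.38861068836602 y -22.257918276038076 22.86599257131029
top ((515.074462890625, 246.1796112060547), (51.08401107788086, 45.447444915771484), 3.2759246826171875)
x -27.614760219223538 23.538594508777646 y -23.88354305506427 21.850328874132227
```

View pics/c6s.png

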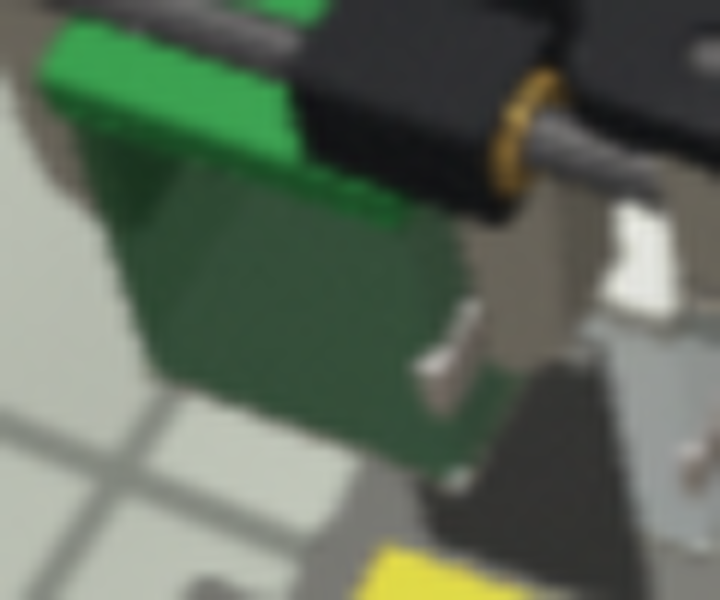

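Run:
```python
from h import *
a=np.deg2rad(2.1);R=np.array([[np.cos(a),-np.sin(a)],[np.sin(a),np.cos(a)]])
c=np.array([517,246.6])
for z in(201.4,):
  for sx,sy in((1,1),(1,-1),(-1,1),(-1,-1)):
    p=np.r_[c+R@[27*sx,19*sy],z];print(sx,sy,"side",(proj("side",p)[0]-[148,262])*12,"top",(proj("top",p)[0]-[60,120])*5)
t=cv2.imread("pics/top6.png");s=cv2.imread("pics/side6.png")
cs,m=mask(s,(50,100,110),(75,255,255),(148,250,190,290))
print(proj("side",ray("side",cs[0][:1],201)),cs[0].min(0),cs[0].max(0), cs[0][cs[0][:,0].argmin()])
cs,m=mask(t,(50,120,80),(75,255,255),(100,140,140,190))
for q in cs[:3]: print("top",(q.min(0)-[60,120])*5,(q.max(0)-[60,120])*5,rect("top",q,201.4))
print("top all",rect("top",np.vstack(cs[:2]),201.4))
```

```text
1 1 side [23.9 72.1] top [206.7 163.5]
1 -1 side [ 167.9 -148.8] top [300.4 160.9]
-1 1 side [390.9 197.8] top [200.7 295.6]
-1 -1 side [524.4 -32.3] top [295.4 293.1]
[[153.9 263.4]] [151.1 263.4] [172.1 274.9] [151.1 267.1]
top [258.1 168.1] [274.4 271.9] ((520.3659057617188, 240.523681640625), (42.46002960205078, 6.3105034828186035), 1.5969043970108032)
top [294.4 171.9] [305.6 269.4] ((520.1992797851562, 226.9642791748047), (39.892250061035156, 4.514058589935303), 4.1919474601745605)
top all ((520.8012084960938, 234.3299102783203), (42.487030029296875, 19.11785888671875), 4.192025184631348)
```

The two views agree after removing the bias seen on the held lid: liner centre is about (517.1, 247.4), within 0.5 mm of the tank. I'll nudge and descend.

Emit:
{"op": "carry_out", "data": {
  "moves": [
    {"offset":[0.1,0.5,-3],"rotation":[0,0,0],"claw":1},
    {"offset":[0.1,0.5,-9],"rotation":[0,0,0],"claw":1},
    {"offset":[0.1,0.5,-17],"rotation":[0,0,0],"claw":1},
    {"offset":[0.1,0.5,-26],"rotation":[0,0,0],"claw":1},
    {"offset":[0.1,0.5,-35],"rotation":[0,0,0],"claw":1},
    {"offset":[0.1,0.5,-44],"rotation":[0,0,0],"claw":1},
    {"offset":[0.1,0.5,-51],"rotation":[0,0,0],"claw":1},
    {"offset":[0.1,0.5,-55],"rotation":[0,0,0],"claw":1}
  ]
}}

```text
clock: 16.55
ee_pos: [516.7, 247.4, 89.1]
tcp_rot: [[-0.001, 0.999, 0.037], [-0.0, 0.037, -0.999], [-1.0, -0.001, 0.0]]
contact_force: [0.1, 0.8, -1.9]
gripper_width: 53.7
```

Run:
```python
from h import *
s=robot.snapshot("side"); cv2.imwrite("pics/side7.png",s)
t=robot.snapshot("top"); cv2.imwrite("pics/top7.png",t)
st=robot.get_state();print(st["clock"],st["ee_pos"],st["contact_force"],st["ft_torque"],st["gripper_width"])
cv2.imwrite("pics/c7.png",np.hstack([cv2.resize(s[270:370,140:230],(420,467),interpolation=cv2.INTER_CUBIC),cv2.resize(t[140:220,80:180],None,fx=3.8,fy=467/80,interpolation=cv2.INTER_CUBIC)]))
```

```text
16.65 [516.8 247.4  89.4] [-0.4  0.1 -3.3] [ 0.  -0.1  0. ] 53.9083425361393
```

View pics/c7.png

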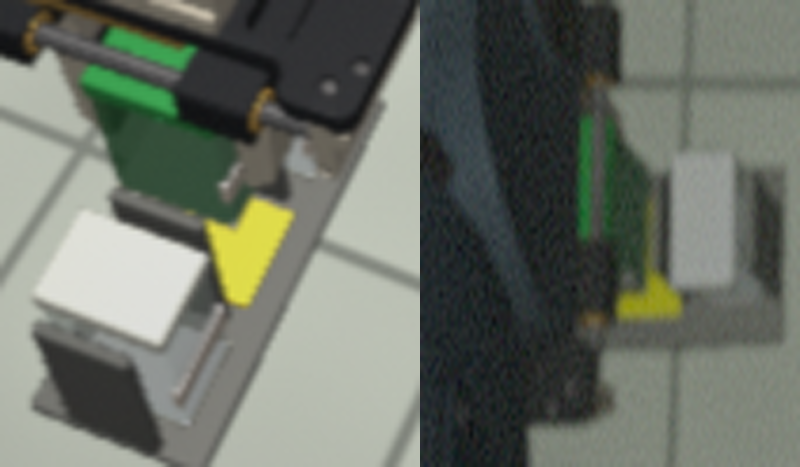

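The tank is 20 mm into the bay, its lower edge behind the near wall's top edge at (165,205), with no side force. I'll continue.

Emit:
{"op": "carry_out", "data": {
  "moves": [
    {"offset":[0.2,0,-5],"rotation":[0,0,0],"claw":1},
    {"offset":[0.2,0,-12],"rotation":[0,0,0],"claw":1},
    {"offset":[0.2,0,-20],"rotation":[0,0,0],"claw":1},
    {"offset":[0.2,0,-28],"rotation":[0,0,0],"claw":1},
    {"offset":[0.2,0,-36],"rotation":[0,0,0],"claw":1},
    {"offset":[0.2,0,-44],"rotation":[0,0,0],"claw":1},
    {"offset":[0.2,0,-49],"rotation":[0,0,0],"claw":1},
    {"offset":[0.2,0,-52],"rotation":[0,0,0],"claw":1}
  ]
}}

```text
clock: 17.45
ee_pos: [517.0, 247.4, 37.4]
tcp_rot: [[-0.001, 0.999, 0.037], [-0.0, 0.037, -0.999], [-1.0, -0.001, 0.0]]
contact_force: [0.6, 0.7, -1.1]
gripper_width: 53.8
```

Emit:
{"op": "carry_out", "data": {
  "moves": [
    {"offset":[0,0,-0.8],"rotation":[0,0,0],"claw":1},
    {"offset":[0,0,-1.6],"rotation":[0,0,0],"claw":1},
    {"offset":[0,0,-2.4],"rotation":[0,0,0],"claw":1},
    {"offset":[0,0,-3.2],"rotation":[0,0,0],"claw":1},
    {"offset":[0,0,-3.7],"rotation":[0,0,0],"claw":1},
    {"offset":[0,0,-4.2],"rotation":[0,0,0],"claw":1},
    {"offset":[0,0,-4.2],"rotation":[0,0,0],"claw":1},
    {"offset":[0,0,-4.2],"rotation":[0,0,0],"claw":1}
  ]
}}

```text
clock: 18.25
ee_pos: [517.2, 247.5, 33.9]
tcp_rot: [[0.0, 0.999, 0.037], [0.0, 0.037, -0.999], [-1.0, 0.0, -0.0]]
contact_force: [0.7, -0.6, -2.4]
gripper_width: 53.5
```

Emit:
{"op": "carry_out", "data": {
  "moves": [
    {"offset":[0,0,-0.3],"rotation":[0,0,0],"claw":1},
    {"offset":[0,0,-0.6],"rotation":[0,0,0],"claw":1},
    {"offset":[0,0,-0.9],"rotation":[0,0,0],"claw":1},
    {"offset":[0,0,-1.1],"rotation":[0,0,0],"claw":1},
    {"offset":[0,0,-1.1],"rotation":[0,0,0],"claw":1},
    {"offset":[0,0,-1.1],"rotation":[0,0,0],"claw":1},
    {"offset":[0,0,-1.1],"rotation":[0,0,0],"claw":1},
    {"offset":[0,0,-1.1],"rotation":[0,0,0],"claw":1}
  ]
}}

```text
clock: 19.05
ee_pos: [517.2, 247.5, 33.3]
tcp_rot: [[0.0, 0.999, 0.037], [0.0, 0.037, -0.999], [-1.0, 0.0, -0.0]]
contact_force: [-3.6, -1.3, 6.0]
gripper_width: 53.8
```

Run:
```python
from h import *
s=robot.snapshot("side"); cv2.imwrite("pics/side8.png",s)
st=robot.get_state();print(st["clock"],st["ee_pos"],st["contact_force"],st["ft_torque"],st["gripper_width"])
cv2.imwrite("pics/c8.png",cv2.resize(s[270:370,140:230],(540,600),interpolation=cv2.INTER_CUBIC))
```

```text
19.1 [517.2 247.5  33.3] [-2.9 -0.5  6.1] [-0.3  0.4 -0. ] 53.93751045126413
```

View pics/c8.png

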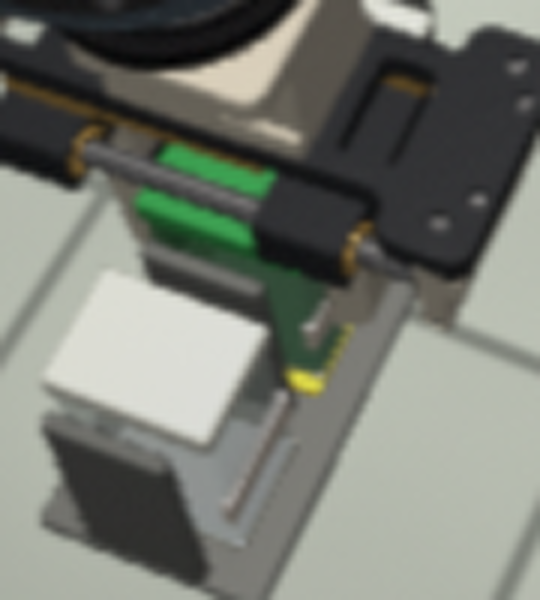

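The tank sits on the liner, with yellow showing only at its edge at (305,380), and contact is about 6–8 N. I'll release.

Emit:
{"op": "carry_out", "data": {
  "moves": [
    {"offset":[0,0,0],"rotation":[0,0,0],"claw":-0.1},
    {"offset":[0,0,0],"rotation":[0,0,0],"claw":-0.2},
    {"offset":[0,0,0],"rotation":[0,0,0],"claw":-0.4},
    {"offset":[0,0,0],"rotation":[0,0,0],"claw":-0.7},
    {"offset":[0,0,0],"rotation":[0,0,0],"claw":-1},
    {"offset":[0,0,0],"rotation":[0,0,0],"claw":-1},
    {"offset":[0,0,4],"rotation":[0,0,0],"claw":-1},
    {"offset":[0,0,12],"rotation":[0,0,0],"claw":-1}
  ]
}}

```text
clock: 19.9
ee_pos: [516.9, 247.4, 44.8]
tcp_rot: [[-0.001, 0.999, 0.037], [-0.0, 0.037, -0.999], [-1.0, -0.001, 0.0]]
contact_force: [0.0, 1.0, 0.2]
gripper_width: 92.7
```

Emit:
{"op": "carry_out", "data": {
  "moves": [
    {"offset":[0,0,12],"rotation":[0,0,0],"claw":-1},
    {"offset":[0,0,30],"rotation":[0,0,0],"claw":-1},
    {"offset":[0,0,50],"rotation":[0,0,0],"claw":-1},
    {"offset":[0,0,75],"rotation":[0,0,0],"claw":-1},
    {"offset":[0,0,100],"rotation":[0,0,0],"claw":-1},
    {"offset":[0,0,125],"rotation":[0,0,0],"claw":-1},
    {"offset":[0,0,145],"rotation":[0,0,0],"claw":-1},
    {"offset":[0,-10,155],"rotation":[0,0,0],"claw":-1}
  ]
}}

```text
clock: 20.7
ee_pos: [517.7, 238.0, 202.5]
tcp_rot: [[0.003, 0.999, 0.038], [0.001, 0.038, -0.999], [-1.0, 0.003, -0.001]]
contact_force: [0.3, -0.6, 0.1]
gripper_width: 93.1
```

Emit:
{"op": "carry_out", "data": {
  "moves": [
    {"offset":[0,-30,0],"rotation":[0,0,0],"claw":-1},
    {"offset":[0,-65,0],"rotation":[0,0,0],"claw":-1},
    {"offset":[0,-100,0],"rotation":[0,0,0],"claw":-1},
    {"offset":[0,-140,0],"rotation":[0,0,0],"claw":-1},
    {"offset":[0,-180,0],"rotation":[0,0,0],"claw":-1},
    {"offset":[0,-215,0],"rotation":[0,0,0],"claw":-1},
    {"offset":[0,-240,0],"rotation":[0,0,0],"claw":-1},
    {"offset":[0,-250,0],"rotation":[0,0,0],"claw":-1}
  ]
}}

```text
clock: 21.5
ee_pos: [516.7, -14.8, 199.8]
tcp_rot: [[-0.0, 0.999, 0.035], [-0.0, 0.035, -0.999], [-1.0, -0.0, 0.0]]
contact_force: [0.2, 0.3, -0.2]
gripper_width: 92.6
```

Run:
```python
from h import *
s=robot.snapshot("side"); cv2.imwrite("pics/side9.png",s)
t=robot.snapshot("top"); cv2.imwrite("pics/top9.png",t)
st=robot.get_state();print(st["clock"],st["ee_pos"],st["contact_force"],st["gripper_width"])
cs,m=mask(s,(50,100,95),(75,255,255),(150,280,215,330));print(rect("side",cs[0],89))
cs,m=mask(t,(50,100,75),(75,255,255),(105,150,160,205));print(rect("top",cs[0],89))
cv2.imwrite("pics/c9.png",np.hstack([cv2.resize(s[250:370,135:235],(400,480),interpolation=cv2.INTER_CUBIC),cv2.resize(t[140:220,85:185],(400,480),interpolation=cv2.INTER_CUBIC)]))
```

```text
21.6 [517.  -13.4 199.8] [-0.   0.3 -0.9] 93.008484619852
((518.1201782226562, 247.0299072265625), (51.6102409362793, 35.89041519165039), 1.968346357345581)
((513.9691162109375, 244.27061462402344), (54.14760208129883, 41.229270935058594), 1.8809285163879395)
```

View pics/c9.png

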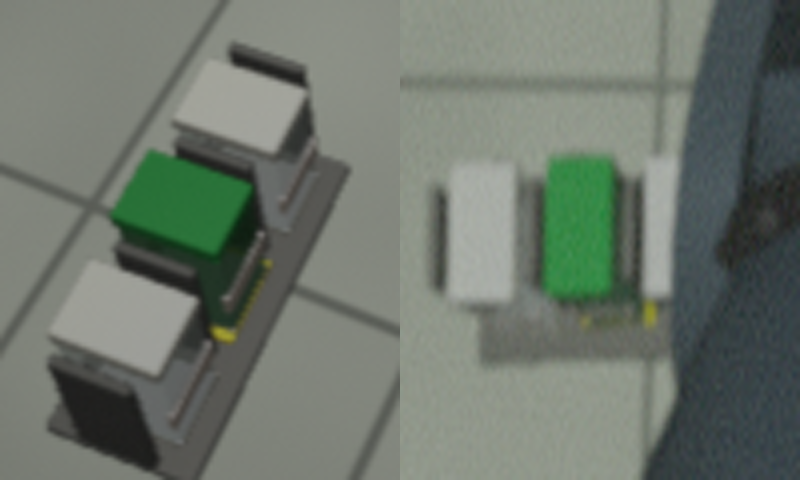

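View pics/side9.png

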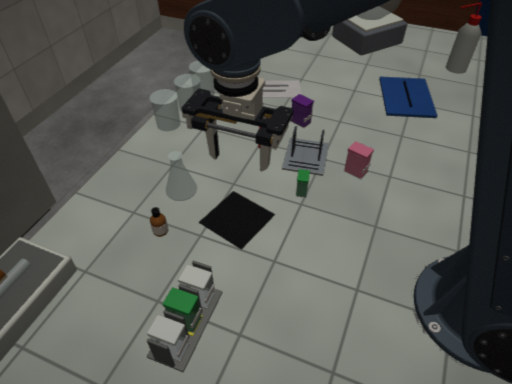

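The tank stands upright between the two white-lidded tanks, which have not moved. Its centring against the liner is +0.9 mm in the side view and -1.1 mm in the top view, so it is centred to within about 1 mm. I'm handing it in.

```bash
python3 -c "
from rig import robot
print(robot.close_job())"
```

```text
the job is handed in; nothing more can be done
None
```

The green-lidded tank now stands upright on the yellow liner in the rack's empty bay, and I handed the job in at about 21.6 s of the 53 s allowed.

- **Moves:** I gripped it across its 38 mm width, lifted it out of the drainer and set it on the mat. I let go there, took it again by its ends (54 mm) and lowered it into the bay. The grip is fixed at 30 N, and it touched down at about 6–8 N both times.
- **Centring, the check that disagreed:** lengthwise, the side view puts the tank 0.9 mm to the +x side of the liner's centre and the top view 1.1 mm to the -x side. The arm let go at x = 517.2, with the liner at about 517.1, so I take it as centred to about 1 mm. The top camera reads about 2 mm off the arm's own position, which I corrected for. Its sideways lid reading (244.3 mm, 41 mm wide) is doubtful.
- **Other glassware:** the last side picture shows both white-lidded tanks, the flask and the dropper where they stood, and the gripper well clear of everything.

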